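Change the flat D cell on the circuit board

ROBOT

A 6-joint arm with a two-finger parallel gripper is mounted at the origin on the work surface. World frame = base frame: x ahead of the robot, y to its left, z up, the work surface at z = 0. Lengths are in mm, angles in degrees, forces in N, time in s.
With the tool pointing down it reaches from about 425 to 950 mm from the base axis. Payload 3.5 kg.
Tool frame: the origin (TCP) lies midway between the tips of the shut fingers; the grasp point (between the pads) lies 19 mm behind it; z points along the fingers, y is the line along which they close (so a half turn about z gives the same grasp; the last joint's range is limited). The gripper opens to 85 mm and grips with 20 to 120 N. Pads are 22 mm wide; open, the fingers measure 114 mm over their backs; the gripper's body (76 mm by 85 mm) begins 54 mm behind the grasp point. The pads swing forward as they close: fully open they stand 13 mm farther back than shut.
Start: joints at [61.421, 16.404, 90.338, -0, 73.258, -8.594], TCP at [230.658, 634.352, 231.325] pointing down, gripper open.
Joint ranges: [-158.93, 158.93], [-51.34, 127.21], [12.03, 142.37], [-87.48, 267.48], [13.55, 161.25], [-162.69, 162.69]. Speed limits (degrees/s): [159.86, 159.86, 180, 180, 180, 180].

INTERFACE

Orientations are given as [roll, pitch, yaw] about the fixed x, y, z axes, in that order (R = Rz(yaw) Ry(pitch) Rx(roll)).
In Python, from rig import bot gives the robot as it stands. The module is installed in compiled form; this text tells all that it offers.
- The arm moves only by the tool arm_command, never from a script. Its argument "moves" is a list of rows, each a list of 5 numbers: the shift along the world's x, y, z in mm, then the turn about the world's z in rad, then the finger opening in mm, from 0 to 85.4. A call has 1 to 5 rows; each row is the pose to reach, as a shift and turn from the pose commanded when the call began; what a row does not reach only later rows make up. A row lasts 1/10 s, in which the tool goes at most 50 mm and 8.59 degrees, less where a joint would pass 70% of its speed; a pose out of reach is approached as far as the arm can. A call with a gripper value outside its range is refused whole. The fingers move at their own pace and stop on an object; "newtons" is the grip in N (left out, the last holds). Time passes only in rows, so rows that repeat a pose let the fingers close. It gives the time, the measured TCP pose, the force, the opening and the grip force at its end, in the units of the state.
- bot.sense(): the state, without advancing time (a new reading comes with each control period).
- bot.grab_frame(name): name is "scene" or "top" or "wrist"; returns (picture, depth): 480x640x3 uint8, red, green, blue; 480x640 float32, mm along the optical axis (not along the pixel's ray), 0 where there is no reading.
- bot.calibration(name): a dict with "fx", "fy", "cx", "cy" (pixels), "xyz" and "attitude" of the camera in the world; the wrist camera has in their place "mount" (4x4, takes a point from camera to tool coordinates, whose origin is the TCP and whose axes are the flange's). Camera axes: x right, y up, looking along -z (the intrinsics and any distortion apply to the point x, -y, -z); pixel columns grow to the right and rows downward; lengths in mm; the calibration is good to about 2 mm. A picture is of the moment at which its call begins: read the wrist's pose just before it. calibration takes no time and is no camera call.
- bot.finish_job(): hands the job in; it is judged then, once.
Trained networks look in the newest picture that a camera, given by its name, has taken for a name from the list of things; names that differ only in an ending like _2 or _b are one class to them, and where a whole thing is asked for, a point or a joint stands for the part that bears it (a point fixed in the world has none). Each returns a list of dicts, best first, with "conf" (0 to 1); they miss things now and then, are a little off and sometimes report something else, mostly with a low value. They report only what shows in the picture. A call takes as long as a camera call.
- bot.boxes_of(camera, name): "centre" ([column, row] in pixels, amid what is visible of it).
The state is a dict: "t": time; "q": joint angles; "qd": joint speeds; "tau": joint torques, N m; "ee_pos": TCP position; "tcp_rot": TCP orientation; "force": force on the tool from outside, world axes, zero at the start; "wrist_torque": the same for the moment, N m; "opening": finger opening in mm; "gripper_force": force on a finger pad.
Only numpy, scipy, OpenCV 4.12 (cv2) and the standard library are available. Lean on these libraries where they do the work, as an engineer would, in place of code of your own. Each camera call takes 0.05 s, during which the arm holds its last target. There are 200 camera calls.

TASK

The cell in the holder on the white circuit board is flat: take it out, lay it in the red tub, and then fit the fresh cell from the blue tray without forcing it, minus end against the coil spring and plus end fully down on its contact. Set the cells down rather than dropping them, and leave the knife switch open, the lamp untouched and the glassware, microscope and tube rack where they stand.

Things in the scene. Friction and masses are not known exactly. Their poses are not given: they have to be found in the camera images.
- board: White circuit board, 180 (x) x 260 (y) x 12 mm, fixed; origin at the centre of its underside, z up. The grey cell holder on it is centred on x = -40, y = -5 mm and holds the cell along y: spring at the -y end, plus contact at the +y end. Brass posts 22 mm tall at x = +72, y = +-112 mm; white switch base (30 x 78 mm) around x = +48, y = -50 mm.
- seat (a point): Middle of a properly seated cell, on the holder's axis, 40.5 mm above the bench; axes as the board's. The cell lies on a saddle 25 mm wide and 56 mm long, lowest line 24 mm above the bench, sides free for the fingers at mid-length. Cheeks 3 mm thick, 38 mm apart inside, tops 46 mm above the bench, flank only its ends: beyond 22 mm from the seat on both sides.
- plus_contact (a point): Centre of the brass contact's inner face, 31 mm from the seat towards board +y. The end wall behind it, like the one at the spring end (inner face 44 mm from the seat), is 46 mm wide, 5 mm thick, top 50 mm above the bench: a level cell cannot get in over them; its minus end goes in first against the spring, plus end raised 25 to 30 degrees, then the plus end comes down.
- spring_tip (a point): Tip of the coil spring on the holder's axis (blunt, 7 mm radius, moves with the spring). Relaxed it stands 22 mm from the seat towards board -y; a seated cell (61 mm long) holds it pushed in by 8 mm.
- spring (a joint): How far the coil spring is pushed in, m: 0 relaxed, 0.008 with a cell seated, 0.016 fully in. It pushes towards board +y with 600 N/m, so 4.8 N on a seated cell and 9.6 N fully in.
- switch (a joint): Knife switch, angle of the blade, rad: 0 closed (lying down in its jaws), 1.5 straight up. Hinge at board x = +48, y = -20 mm, 32 mm above the bench; blade and black handle reach 82 mm from the hinge towards board -y when down. It stands open, stiff enough to stay where it is.
- switch_handle (a point): Middle of the knife switch's handle (12 mm thick), 70 mm from the hinge.
- lamp: Small glass bulb in a brass socket on a black 36 x 36 mm base, fixed on the board at x = +38, y = +65 mm; origin at the middle of its underside on the board's top, bulb top 47.5 mm above that, bulb 17 mm wide. Fragile.
- flat: Flat (spent) D cell, green with a white band at the plus end: 33 mm diameter, 61 mm long with the 10 mm wide, 2.5 mm high plus nub, about 140 g. Origin at mid-length on its axis; its x axis runs along it from the minus end (flat steel) to the plus end (nub). It starts seated in the holder.
- fresh: Fresh D cell, black with a copper band at the plus end; same size, origin and axes as the flat one. It starts lying in the blue tray.
- fresh_plus (a point): Tip of the fresh cell's plus nub, 30.5 mm from its origin along +x.
- tray: Blue tray, 126 x 134 mm, walls 24 mm high and 3 mm thick, fixed; origin under its centre, z up. In its middle a saddle along its x axis carries the fresh cell, whose lowest line lies 8 mm above the bench; floor 3 mm above the bench, 47 mm free on each side of the cell.
- tub: Red tub for used cells, outside 170 (x) x 140 (y) x 50 mm high, walls 4 mm, floor 4 mm above the bench, open on top, empty, fixed; origin under its centre, z up.
- beaker: Glass beaker standing loose, 70 mm diameter, 95 mm tall; origin at the middle of its foot.
- flask: Conical glass flask standing loose, 84 mm wide at the foot, 118 mm tall; origin at the middle of its foot.
- microscope: Student microscope, loose, 2.6 kg, about 190 x 120 mm on the bench and 302 mm tall; origin at the middle of its foot.
- rack: Blue test tube rack with tubes, loose, 75 (x) x 210 (y) mm, 150 mm tall; origin at the middle of its foot.

How it is judged (in metres and radians):
On the way, in this order (a step that is already met when the one before it is completed fails the run):
1. the flat cell lies in the red tub, let go (x of flat in the frame of tub between -0.075 and 0.075 m and y of flat in the frame of tub between -0.062 and 0.062 m and z of flat in the frame of tub between 0 and 0.045 m and contact force between the fingers and flat below 0.1 N and linear speed of flat below 0.1 m/s), for 0.1 s.
2. the fresh cell is seated in the holder, minus end on the spring, let go (distance between fresh_plus and plus_contact below 0.004 m and distance between fresh and seat below 0.004 m and angle between the x axis of fresh and the y axis of board, either way round below 0.07 rad and value of joint spring above 0.005 m and contact force between the fingers and flat below 0.1 N and contact force between the fingers and fresh below 0.1 N), for 0.2 s.
At the end, for the whole second after the job is handed in: Flat cell in the red tub. Fresh cell in the holder: plus nub within 4 mm of its contact, middle within 4 mm of the seat, axis within 0.07 rad, spring pushed in over 5 mm. Both let go and slower than 0.02 m/s; knife switch above 0.5 rad (all of step 2 and x of flat in the frame of tub between -0.075 and 0.075 m and y of flat in the frame of tub between -0.062 and 0.062 m and z of flat in the frame of tub between 0 and 0.045 m and linear speed of each of flat, fresh below 0.02 m/s and value of joint switch above 0.5 rad); the robot touches nothing.
It fails at once if a cell dropped or thrown (falling faster than 1 m/s out of the fingers, a drop of about 50 mm) ((contact force between the fingers and flat below 0.1 N and linear speed of flat above 1 m/s) or (contact force between the fingers and fresh below 0.1 N and linear speed of fresh above 1 m/s)).
It fails at once if the knife switch closed (below 0.5 rad) (value of joint switch below 0.5 rad).
It fails at once if the lamp knocked (over 2 N) (contact force between lamp and anything else above 2 N).
It fails at once if the beaker, flask, microscope or tube rack moved more than 20 mm or tipped (distance of any of beaker, flask, microscope, rack from where it was at the start of the episode above 0.02 m or angle between any of beaker, flask, microscope, rack's own z axis and vertical above 0.3 rad).
It fails at once if the fresh cell forced into the holder (over 50 N between cell and board while the fingers bear on it) (contact force between fresh and board above 50 N and contact force between the fingers and fresh above 10 N).
It also fails if it takes over 67 s, if anything falls off the work surface, if the arm or the gripper's body presses on something with over 40 N, if the wrist force passes 120 N, or if a joint passes its speed limit or range.

## Working session

There is one attempt and no reset: what is moved stays moved. The work goes in short steps, Python scripts to look and compute and a tool call to move; the robot and the scene stay as the last step left them, time stands still between calls to the robot, and variables do not carry over. Pictures are saved under pics/ and viewed, at most 10 in all, crops included, and the job is handed in when it is done.

Besides the shell and the picture viewer there is one more tool, called after "Request:" as name(argument=value, ...) on one line, values as JSON. arm_command: Moves the arm, as the interface text tells. Its arguments: {"type":"object","properties":{"moves":{"type":"array","items":{"type":"array","items":{"type":"number"}}},"newtons":{"type":"number"}},"required":["moves"]}

```bash
mkdir -p pics
cat > h.py <<'E'
import numpy as np, cv2
from scipy.spatial.transform import Rotation as R
from rig import bot
def pose(cam):
    c=bot.calibration(cam)
    if 'mount' in c:
        s=bot.sense(); T=np.eye(4); T[:3,:3]=R.from_euler('xyz',s['tcp_rot'],degrees=True).as_matrix(); T[:3,3]=s['ee_pos']
        return c,T@np.array(c['mount'])
    T=np.eye(4); a=np.array(c['attitude'])
    T[:3,:3]=a if a.shape==(3,3) else R.from_euler('xyz',a,degrees=True).as_matrix(); T[:3,3]=c['xyz']
    return c,T
def cloud(cam):
    c,T=pose(cam); im,d=bot.grab_frame(cam)
    v,u=np.mgrid[:480,:640]
    P=np.stack([(u-c['cx'])/c['fx']*d,-(v-c['cy'])/c['fy']*d,-d],-1)
    return im,d,P@T[:3,:3].T+T[:3,3]
def save(im,n): cv2.imwrite('pics/'+n+'.png',im[...,::-1])
E
cat > a.py <<'E'
from h import *
for n in ('scene','top','wrist'): print(n,bot.calibration(n))
s=bot.sense();print(s)
ims=[]
for cam in ('top','scene'):
    im,d,P=cloud(cam); save(im,cam+'0')
    np.save(cam+'.npy',P); ims.append(im)
    for n in ('board','flat','fresh','tray','tub','lamp','switch_handle','beaker','flask','microscope','rack'):
        for b in bot.boxes_of(cam,n)[:1]:
            u,v=map(int,b['centre']); print(cam,n,b['conf'],u,v,P[v,u].round())
cv2.imwrite('pics/both.png',np.vstack(ims)[...,::-1][:, :])
E
python3 a.py
```

```text
scene {'fx': 471.43443881882104, 'fy': 471.43443881882104, 'cx': 318.3480363587497, 'cy': 240.4451555994328, 'xyz': array([ 940.97901946, -756.05251683, 1113.22771262]), 'attitude': array([38.81405644, -0.22099073, 30.50670813])}
top {'fx': 453.1938896234871, 'fy': 453.1938896234871, 'cx': 311.74540257123834, 'cy': 240.94642416881337, 'xyz': array([ 291.74199333,  -21.77703267, 1247.63512423]), 'attitude': array([ 1.16906758e+01,  8.53803878e-02, -8.95653952e+01])}
wrist {'fx': 335.6267971826586, 'fy': 335.6267971826586, 'cx': 318.78671575843225, 'cy': 238.12202446655996, 'mount': array([[ 2.58600950e-05,  9.51584774e-01,  3.07386429e-01,
         7.86473315e+01],
       [ 9.99999725e-01,  2.03099929e-04, -7.12871056e-04,
        -5.57699289e-01],
       [-7.40787405e-04,  3.07386363e-01, -9.51584508e-01,
        -1.44060467e+02],
       [ 0.00000000e+00,  0.00000000e+00,  0.00000000e+00,
         1.00000000e+00]])}
{'t': 0.0, 'q': array([ 6.14205231e+01,  1.64549530e+01,  9.04247339e+01, -1.31956358e-03,
        7.32556327e+01, -8.59467118e+00]), 'qd': array([ 0.00639274, -0.0388698
[... 674 characters left out ...]
481. -349.    3.]
top lamp 0.52 240 312 [347. 164.  73.]
top switch_handle 0.57 311 213 [608. -16.  85.]
top beaker 0.82 397 180 [ 728. -261.   10.]
top flask 0.61 238 311 [348. 165. 102.]
top microscope 0.8 545 302 [ 376. -601.  110.]
top rack 0.8 81 300 [371. 550. 124.]
scene board 0.86 340 246 [561.  24.  12.]
scene flat 0.58 329 233 [524.  21.  53.]
scene fresh 0.74 359 169 [465. 328.  34.]
scene tray 0.82 360 173 [473. 321.  26.]
scene tub 0.89 241 322 [ 457. -329.    5.]
scene lamp 0.5 358 230 [584.  93.  29.]
scene beaker 0.64 335 333 [ 688. -233.   11.]
scene flask 0.26 371 114 [416. 498. 129.]
scene microscope 0.77 131 385 [ 388. -618.  110.]
scene rack 0.97 372 115 [419. 498. 126.]
```

View pics/top0.png

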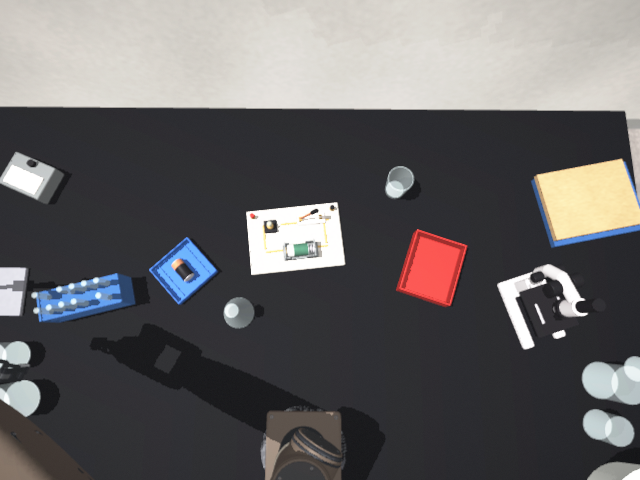

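View pics/scene0.png

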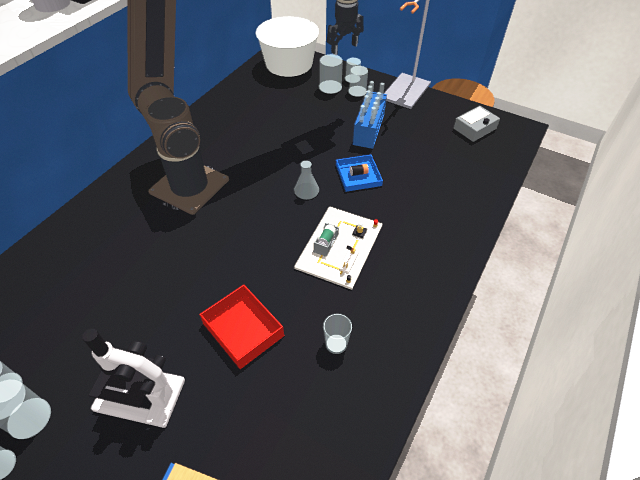

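The top view shows the board at (295,238), with the green cell at (301,250) and the lamp at (270,227). The tray is at (184,271) with the cell's copper end upper left at about (178,264). The tub is at (432,267), the flask at (238,312) and the beaker at (399,182). The flask and lamp detections clash, and (238,312) is the flask. Next I'll fit the poses.

```bash
cat > b.py <<'E'
from h import *
im=cv2.imread('pics/top0.png')[...,::-1].astype(int); P=np.load('top.npy')
r,g,b=im[...,0],im[...,1],im[...,2]
v,u=np.mgrid[:480,:640]
def win(u0,u1,v0,v1): return (u>u0)&(u<u1)&(v>v0)&(v<v1)
def rect(m,n):
    p=P[m]; q=p[:,:2].astype(np.float32); print(n,m.sum(),cv2.minAreaRect(q),'zmed',np.median(p[:,2]).round(1))
w=win(240,350,200,280); mb=w&(P[...,2]<22)&(P[...,2]>4)&(np.minimum(np.minimum(r,g),b)>90)
rect(mb,'board')
w=win(140,225,230,310); rect(w&(b>r+50)&(P[...,2]>16),'tray walls')
rect(w&(b>r+50)&(P[...,2]>-5),'tray all')
w=win(390,475,220,315); rect(w&(r>g+70)&(P[...,2]>35),'tub')
w=win(150,215,240,300); m=w&(r>b+30)&(P[...,2]>10); rect(m,'copper')
print('copper mean',P[m].mean(0).round(1))
m=w&~(b>r+30)&(P[...,2]>32);rect(m,'fresh'); print(P[m].mean(0).round(1))
w=win(280,325,235,265); m=w&(g>r+25)&(P[...,2]>30); rect(m,'green'); print(P[m].mean(0).round(1))
m=win(280,330,235,265)&(P[...,2]>42); rect(m,'holder+cell')
E
python3 b.py
```

```text
board 4978 ((557.6398315429688, 30.747467041015625), (184.1719512939453, 261.3199462890625), 6.321524620056152) zmed 12.5
tray walls 345 ((368.9194030761719, 208.12518310546875), (460.34454345703125, 152.7364501953125), 53.08809280395508) zmed 23.2
tray all 2203 ((370.0955810546875, 213.8251953125), (470.8723449707031, 157.70233154296875), 53.08809280395508) zmed 4.2
tub 598 ((385.7252502441406, -254.87330627441406), (197.8933868408203, 462.06597900390625), 45.14351272583008) zmed 48.4
copper 71 ((476.5361328125, 346.4481506347656), (17.037965774536133, 30.342100143432617), 43.84684371948242) zmed 38.5
copper mean [476.9 345.8  38.2]
fresh 222 ((375.93804931640625, 173.53543090820312), (423.51849365234375, 39.69649887084961), 61.325199127197266) zmed 38.8
[462.7 330.7  44. ]
green 158 ((412.051025390625, -2.4406089782714844), (243.6168975830078, 37.216392517089844), 7.581846714019775) zmed 54.1
[515.4  11.3  60.6]
holder+cell 387 ((416.56298828125, 2.581623077392578), (253.67160034179688, 85.79219055175781), 6.853404998779297) zmed 52.2
```

Request:
arm_command(moves=[[30, -38, 0, -0.14, 85], [60, -76, 0, -0.28, 85], [90, -114, 0, -0.42, 85], [120, -152, 0, -0.56, 85], [150, -190, 0, -0.7, 85]])

```text
t: 1.7
ee_pos: [381.5, 442.8, 231.6]
tcp_rot: [180.0, -0.0, 119.6]
force: [0.6, 0.1, 0.7]
opening: 84.8
gripper_force: 0.0
```

Request:
arm_command(moves=[[29, -37, 0, -0.14, 85], [58, -74, 0, -0.28, 85], [87, -111, 0, -0.412, 85], [87, -111, 0, -0.412, 85], [87, -111, 0, -0.412, 85]])

```text
t: 2.2
ee_pos: [468.2, 332.6, 231.4]
tcp_rot: [-180.0, -0.0, 96.2]
force: [-0.9, 0.7, -1.0]
opening: 85.0
gripper_force: 0.0
```

```bash
cat > c.py <<'E'
from h import *
im,d,P=cloud('wrist'); save(im,'w1'); np.save('w1.npy',P); print(bot.sense()['ee_pos'],bot.sense()['tcp_rot'])
for n in ('fresh','tray','fresh_plus'):
    for b in bot.boxes_of('wrist',n)[:1]:
        u,v=map(int,b['centre']); print(n,b['conf'],u,v,P[v,u].round())
E
python3 c.py
```

```text
[467.54936877 333.4179813  231.34046384] [-1.79983790e+02 -2.66064361e-02  9.63090549e+01]
fresh 0.63 310 207 [459. 336.  42.]
tray 0.62 308 192 [455. 349.  34.]
fresh_plus 0.96 314 205 [463. 338.  43.]
```

View pics/w1.png

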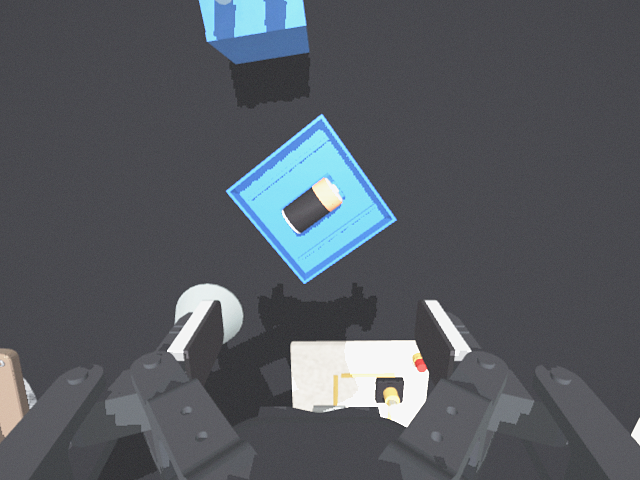

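The wrist picture shows the tray centred near (311,199). The fresh cell lies in it with its copper plus end at (328,193) and its steel minus end at (294,220). I'll fit the tray outline and the cell axis, and work out the seat and tub from robust masks.

```bash
cat > d.py <<'E'
from h import *
im=cv2.imread('pics/w1.png')[...,::-1].astype(int); P=np.load('w1.npy')
r,b=im[...,0],im[...,2]
v,u=np.mgrid[:480,:640]; W=(u>215)&(u<410)&(v>105)&(v<295)
ok=(P[...,0]>300)&(P[...,0]<650)&(P[...,1]>200)&(P[...,1]<500)
def rect(P,m,n):
    p=P[m]; print(n,m.sum(),[np.round(x,1) for x in cv2.minAreaRect(p[:,:2].astype(np.float32))],'mean',p.mean(0).round(1))
rect(P,W&ok&(b>r+40)&(P[...,2]>17)&(P[...,2]<30),'traywall')
m=W&ok&(P[...,2]>28); m&=~(b>r+60)
rect(P,m,'cell')
p=P[m]; q=p[:,:2]-p[:,:2].mean(0); ax=np.linalg.svd(q,full_matrices=False)[2][0]; print('axis',np.degrees(np.arctan2(ax[1],ax[0])),p[:,2].max())
rect(P,m&(r>b+30),'copper')
P=np.load('top.npy'); im=cv2.imread('pics/top0.png')[...,::-1].astype(int); r,g,b=im[...,0],im[...,1],im[...,2]
W=(u>390)&(u<475)&(v>220)&(v<315)&(P[...,1]<-200)&(P[...,0]>350)
rect(P,W&(r>g+70)&(P[...,2]>35)&(P[...,2]<60),'tub')
W=(u>280)&(u<330)&(v>235)&(v<265)&(P[...,0]>450)&(P[...,2]<75)
rect(P,W&(P[...,2]>42),'holder'); rect(P,W&(P[...,2]>42)&(g>r+25),'green')
W=(u>215)&(u<265)&(v>290)&(v<335)&(P[...,2]>20)&(P[...,2]<130)&(P[...,0]>250);rect(P,W,'flask')
E
python3 d.py
```

```text
traywall 1925 [array([460.5, 333.4]), array([126.3, 134.3]), np.float64(43.3)] mean [459.8 327.9  24.3]
cell 1829 [array([467. , 352.5]), array([104.2,  52. ]), np.float64(70.7)] mean [460.2 340.3  58.2]
axis -107.50664467865957 375.51153909572497
copper 242 [array([465.2, 368.5]), array([24.6, 80.4]), np.float64(24.5)] mean [475.2 346.2  38.8]
tub 585 [array([ 473.5, -341.5]), array([141.5, 171.2]), np.float64(71.6)] mean [ 474.7 -346.1   46.8]
holder 381 [array([519.8,  15. ]), array([45.6, 85.8]), np.float64(6.9)] mean [518.3  16.6  51.6]
green 151 [array([518.3,  11.4]), array([28.5, 37.3]), np.float64(5.9)] mean [517.3  11.7  53.7]
flask 596 [array([350.9, 179.2]), array([70.5, 72.9]), np.float64(26.1)] mean [348.5 172.1  65. ]
```

Request:
arm_command(moves=[[8, -48, 0, 0, 85], [16, -96, 0, 0, 85], [24, -144, 0, 0, 85], [32, -192, 0, 0, 85], [40, -240, 0, 0, 85]])

```text
t: 2.9
ee_pos: [507.4, 93.0, 231.6]
tcp_rot: [180.0, -0.0, 96.5]
force: [0.8, 0.4, 0.2]
opening: 85.0
gripper_force: 0.0
```

Request:
arm_command(moves=[[6, -38, 0, 0, 85], [11, -72, -10, 0, 85], [11, -72, -55, 0, 85], [11, -72, -80, 0, 85], [11, -72, -80, 0, 85]])

```text
t: 3.4
ee_pos: [515.4, 22.6, 146.9]
tcp_rot: [-179.5, -0.1, 96.4]
force: [-0.7, 0.3, -0.0]
opening: 85.2
gripper_force: 0.0
```

```bash
cat > e.py <<'E'
from h import *
im,d,P=cloud('wrist'); save(im,'w2'); np.save('w2.npy',P); print(bot.sense()['ee_pos'],bot.sense()['tcp_rot'])
r,g,b=im[...,0].astype(int),im[...,1].astype(int),im[...,2].astype(int)
def rect(m,n):
    p=P[m]; print(n,m.sum(),[np.round(x,1) for x in cv2.minAreaRect(p[:,:2].astype(np.float32))],'mean',p.mean(0).round(1))
near=np.hypot(P[...,0]-519,P[...,1]-15)<70
rect(near&(P[...,2]>46)&(P[...,2]<62)&(abs(P[...,0]-519)<30),'holder')
m=near&(g>r+25)&(P[...,2]>30)&(P[...,2]<65);rect(m,'green');print(np.percentile(P[m][:,2],98))
E
python3 e.py
```

```text
[517.23753396  22.49273496 149.59709567] [-1.79754614e+02 -7.19572196e-02  9.64065226e+01]
holder 4563 [array([516.7,  14.3]), array([45.8, 85.8]), np.float64(6.5)] mean [516.4  18.9  53.4]
green 1890 [array([517.6,  12. ]), array([30.8, 38.6]), np.float64(7.2)] mean [517.5  12.7  55.4]
59.01956936664415
```

View pics/w2.png

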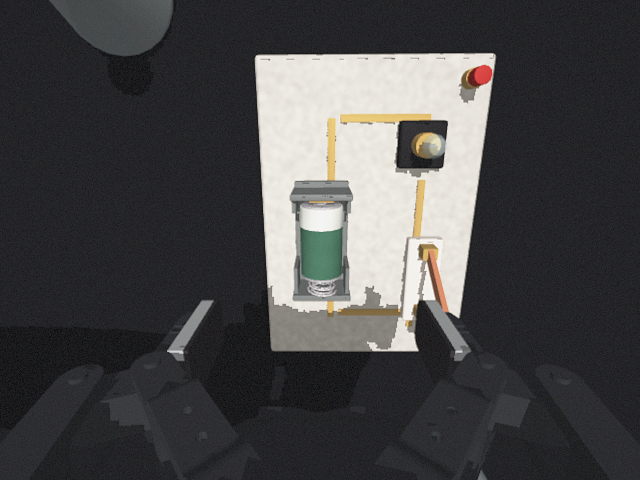

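The picture shows the green cell in the holder, white plus end up at (321,215), and the spring at (321,288). The switch blade is at (437,280), clear of the right finger's path. The seat comes out at about (517, 21), so I'm descending to grip the flat cell.

Request:
arm_command(moves=[[-1, 0, -45, 0, 85], [-1, 0, -90, 0, 85], [-1, 0, -115, 0, 85], [-1, 0, -130, 0, 85], [-1, 0, -130, 0, 85]], newtons=50)

```text
t: 3.95
ee_pos: [517.6, 22.0, 21.0]
tcp_rot: [-179.9, -0.0, 96.4]
force: [1.0, -0.3, -0.4]
opening: 85.2
gripper_force: 0.0
```

Request:
arm_command(moves=[[0, 0, 0, 0, 60], [0, 0, 0, 0, 30], [0, 0, 0, 0, 25], [0, 0, 0, 0, 25], [0, 0, 0, 0, 25]])

```text
t: 4.45
ee_pos: [516.4, 21.1, 22.8]
tcp_rot: [-179.7, 0.0, 96.4]
force: [-7.5, -0.3, 9.6]
opening: 31.8
gripper_force: 49.8
```

Request:
arm_command(moves=[[0, 0, 0, 0, 25], [0, 0, 0, 0, 25], [0, 0, 0, 0, 25], [0, 0, 0, 0, 25]])

```text
t: 4.85
ee_pos: [516.4, 21.1, 22.8]
tcp_rot: [-179.7, 0.0, 96.4]
force: [-7.2, -0.3, 11.2]
opening: 31.4
gripper_force: 49.8
```

Request:
arm_command(moves=[[0, -2, 0, 0, 25], [0, -2, 10, 0, 25], [0, -2, 30, 0, 25], [0, -2, 75, 0, 25], [0, -2, 120, 0, 25]])

```text
t: 5.35
ee_pos: [516.4, 19.5, 141.7]
tcp_rot: [-179.8, -0.0, 96.3]
force: [0.9, -0.5, -1.1]
opening: 30.9
gripper_force: 50.7
```

Request:
arm_command(moves=[[-6, -48, 0, 0, 25], [-12, -96, 0, 0, 25], [-18, -144, 0, 0, 25], [-24, -192, 0, 0, 25], [-30, -240, 0, 0, 25]])

```text
t: 5.85
ee_pos: [487.0, -222.4, 141.8]
tcp_rot: [180.0, 0.0, 96.3]
force: [1.6, -0.2, -1.6]
opening: 31.8
gripper_force: 50.9
```

Request:
arm_command(moves=[[-6, -48, 0, 0, 25], [-12, -96, 0, 0, 25], [-14, -121, 0, 0, 25], [-14, -121, -40, 0, 25], [-14, -121, -80, 0, 25]])

```text
t: 6.35
ee_pos: [474.4, -344.2, 62.5]
tcp_rot: [179.8, 0.2, 96.2]
force: [1.6, -0.4, -1.7]
opening: 31.6
gripper_force: 50.9
```

Request:
arm_command(moves=[[0, 0, -30, 0, 25], [0, 0, -45, 0, 25], [0, 0, -52, 0, 25], [0, 0, -53, 0, 25], [0, 0, -53, 0, 25]])

```text
t: 6.85
ee_pos: [474.7, -342.6, 10.0]
tcp_rot: [179.9, 0.1, 96.3]
force: [0.4, 0.5, -2.4]
opening: 31.5
gripper_force: 50.9
```

Request:
arm_command(moves=[[0, 0, -2, 0, 25], [0, 0, -4, 0, 25], [0, 0, -4, 0, 25]])

```text
t: 7.15
ee_pos: [473.9, -341.8, 4.8]
tcp_rot: [180.0, 0.0, 96.3]
force: [-0.0, 0.1, -0.8]
opening: 31.9
gripper_force: 50.9
```

Request:
arm_command(moves=[[0, 0, -1, 0, 25], [0, 0, -1, 0, 38], [0, 0, -1, 0, 50], [0, 0, -1, 0, 70], [0, 0, -1, 0, 85]])

```text
t: 7.65
ee_pos: [473.8, -341.8, 3.5]
tcp_rot: [180.0, 0.0, 96.3]
force: [0.5, -0.2, 0.6]
opening: 76.7
gripper_force: 0.0
```

Request:
arm_command(moves=[[0, 0, 0, 0, 85], [0, 0, 0, 0, 85], [0, 0, 40, 0, 85], [0, 0, 80, 0, 85], [0, 0, 130, 0, 85]])

```text
t: 8.15
ee_pos: [472.6, -340.6, 132.8]
tcp_rot: [-179.8, -0.2, 96.3]
force: [0.6, -0.2, -0.1]
opening: 84.8
gripper_force: 0.0
```

```bash
cat > f.py <<'E'
from h import *
im,d,P=cloud('top'); r,g=im[...,0].astype(int),im[...,1].astype(int)
m=(g>r+20)&(P[...,1]<-250)&(P[...,1]>-430)&(abs(P[...,0]-473)<90)
print(m.sum(),P[m].mean(0).round(),[np.ptp(P[m][:,i]).round() for i in range(3)],bot.sense()['ee_pos'])
im,d,P=cloud('wrist'); save(im,'w3'); r,g=im[...,0].astype(int),im[...,1].astype(int)
m=(g>r+20)&(P[...,1]<-250)&(P[...,1]>-430)&(abs(P[...,0]-473)<90)
print(m.sum(),P[m].mean(0).round())
E
python3 f.py
```

```text
f.py:4: RuntimeWarning: Mean of empty slice.
  print(m.sum(),P[m].mean(0).round(),[np.ptp(P[m][:,i]).round() for i in range(3)],bot.sense()['ee_pos'])
  ret = um.true_divide(
Traceback (most recent call last):
  File "f.py", line 4, in <module>
    print(m.sum(),P[m].mean(0).round(),[np.ptp(P[m][:,i]).round() for i in range(3)],bot.sense()['ee_pos'])
                                        ~~~~~~^^^^^^^^^^^
ValueError: zero-size array to reduction operation maximum which has no identity
```

```bash
sed -i 2,4d f.py; python3 f.py
```

```text
1705 [ 475. -350.   37.]
```

Request:
arm_command(moves=[[0, 20, 45, 0, 85], [0, 65, 60, 0, 85], [0, 113, 60, 0, 85], [0, 162, 60, 0, 85], [0, 210, 60, 0, 85]])

```text
t: 8.75
ee_pos: [473.3, -129.9, 193.3]
tcp_rot: [180.0, 0.0, 96.3]
force: [1.1, 0.6, 0.0]
opening: 85.4
gripper_force: 0.0
```

Request:
arm_command(moves=[[0, 49, 0, -0.1, 85], [0, 98, 0, -0.2, 85], [0, 147, 0, -0.3, 85], [0, 196, 0, -0.4, 85], [0, 245, 0, -0.5, 85]])

```text
t: 9.25
ee_pos: [473.2, 115.3, 193.2]
tcp_rot: [180.0, -0.0, 67.4]
force: [0.5, -0.1, -0.5]
opening: 85.0
gripper_force: 0.0
```

Request:
arm_command(moves=[[-3, 48, 0, -0.11, 85], [-6, 96, 0, -0.22, 85], [-9, 144, 0, -0.33, 85], [-13, 192, 0, -0.425, 85], [-13, 220, 0, -0.425, 85]])

```text
t: 9.75
ee_pos: [459.6, 336.4, 193.0]
tcp_rot: [-180.0, -0.0, 43.4]
force: [1.0, 0.5, -0.2]
opening: 84.8
gripper_force: 0.0
```

Request:
arm_command(moves=[[0, 0, -20, 0, 85], [0, 0, -60, 0, 85], [0, 0, -93, 0, 85], [0, 0, -93, 0, 85], [0, 0, -93, 0, 85]])

```text
t: 10.25
ee_pos: [460.4, 333.2, 100.1]
tcp_rot: [-180.0, 0.1, 43.3]
force: [-0.2, 0.1, -0.3]
opening: 84.9
gripper_force: 0.0
```

```bash
cat > g.py <<'E'
from h import *
im,d,P=cloud('wrist'); save(im,'w4'); r,g,b=[im[...,i].astype(int) for i in range(3)]
print(bot.sense()['ee_pos'],bot.sense()['tcp_rot'])
rel=P[...,:2]-[460.5,333.4]; a=np.radians(43.3); X=rel@[np.cos(a),np.sin(a)]; Y=rel@[-np.sin(a),np.cos(a)]
m=(abs(X)<60)&(abs(Y)<25)&(P[...,2]>28)&(P[...,2]<50)&~(b>r+40)
print('cell', m.sum(),'X',np.percentile(X[m],[1,50,99]).round(1),'Y',np.percentile(Y[m],[1,50,99]).round(1),'Z',np.percentile(P[...,2][m],98))
mc=m&(r>b+30); print('copper X',np.percentile(X[mc],[1,99]).round(1))
E
python3 g.py
```

```text
[461.59633485 333.74404439 101.74827052] [ 1.79964503e+02 -1.14557256e-01  4.32973641e+01]
cell 4057 X [-27.6   4.5  30.5] Y [-15.1   0.2  15.4] Z 42.95242914531353
copper X [12.2 28. ]
```

View pics/w4.png

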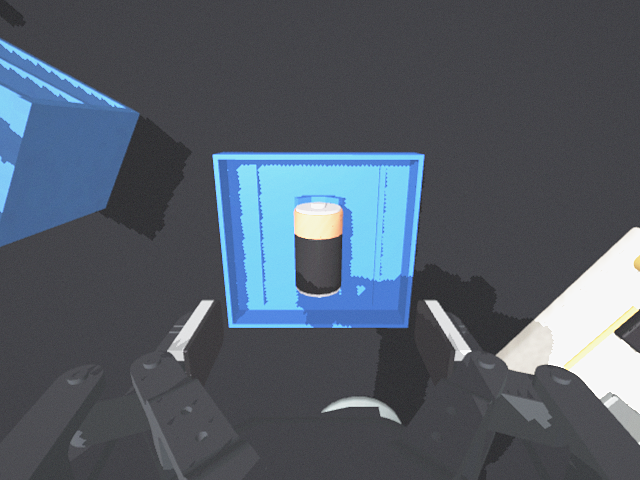

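The fresh cell is centred in the tray at (318,248) with its copper end up at (318,218), lined up between the fingers. I'm descending to grip it.

Request:
arm_command(moves=[[0, 0, -45, 0, 85], [0, 0, -75, 0, 85], [0, 0, -94, 0, 85], [0, 0, -94, 0, 85], [0, 0, -94, 0, 85]], newtons=30)

```text
t: 10.8
ee_pos: [462.4, 334.1, 8.6]
tcp_rot: [179.9, -0.2, 43.3]
force: [-0.8, 0.2, 0.9]
opening: 85.4
gripper_force: 0.0
```

Request:
arm_command(moves=[[0, 0, 0, 0, 60], [0, 0, 0, 0, 30], [0, 0, 0, 0, 25], [0, 0, 0, 0, 25], [0, 0, 0, 0, 25]])

```text
t: 11.3
ee_pos: [460.7, 334.3, 7.5]
tcp_rot: [-179.9, -0.1, 43.3]
force: [-2.9, 2.1, 4.9]
opening: 32.2
gripper_force: 30.0
```

Request:
arm_command(moves=[[0, 0, 0, 0, 25], [0, 0, 5, 0, 25], [0, 0, 15, 0, 25], [0, 0, 24, 0, 25], [0, 0, 24, 0, 25]])

```text
t: 11.8
ee_pos: [462.3, 333.9, 32.7]
tcp_rot: [179.9, -0.2, 43.3]
force: [0.1, 0.6, -2.1]
opening: 31.9
gripper_force: 29.9
```

Request:
arm_command(moves=[[14, 13, 0, 0, 25], [28, 27, 0, 0, 25], [28, 27, -3, 0, 25], [28, 27, -6, 0, 25], [28, 27, -6, 0, 25]])

```text
t: 12.3
ee_pos: [487.9, 359.7, 23.6]
tcp_rot: [-180.0, 0.1, 43.3]
force: [0.6, -0.5, -1.9]
opening: 32.4
gripper_force: 30.1
```

Now I press the plus end onto the tray wall in small steps.

Request:
arm_command(moves=[[0, 0, -2, 0, 25], [0, 0, -4, 0, 25], [0, 0, -5, 0, 25]])

```text
t: 12.6
ee_pos: [487.9, 359.6, 21.8]
tcp_rot: [-180.0, 0.2, 43.3]
force: [-7.9, -6.8, 15.6]
opening: 32.1
gripper_force: 31.8
```

Request:
arm_command(moves=[[0, 0, -2, 0, 25], [0, 0, -4, 0, 25], [0, 0, -6, 0, 25], [0, 0, -6, 0, 25]])

```text
t: 13.0
ee_pos: [487.8, 359.5, 15.6]
tcp_rot: [-180.0, 0.2, 43.3]
force: [-7.1, -5.0, 12.6]
opening: 32.0
gripper_force: 33.7
```

```bash
cat > t.py <<'E'
from h import *
import sys
# cell surface in tool-centred coords: A along tool x (plus), Z height
im,d,P=cloud('wrist'); save(im,sys.argv[1]); s=bot.sense(); print(s['ee_pos'],s['tcp_rot'],s['force'])
a=np.radians(s['tcp_rot'][2]); rel=P-s['ee_pos']
A=rel[...,:2]@[np.cos(a),np.sin(a)]; B=rel[...,:2]@[-np.sin(a),np.cos(a)]; Z=P[...,2]
r,g,b=[im[...,i].astype(int) for i in range(3)]
m=(abs(B)<4)&(A>-35)&(A<40)&(rel[...,2]>0)&(rel[...,2]<75)&~(b>r+40)
for lo in range(-34,38,4):
    k=m&(A>=lo)&(A<lo+4)
    if k.sum()>3: print(lo+2,k.sum(),np.percentile(Z[k],[10,50,90]).round(1),im[k].mean(0).round())
E
python3 t.py w5
```

```text
[487.77265864 359.50717601  15.62630122] [-179.9853875     0.21653993   43.33864749] [-6.60633459 -5.04153986 13.56663046]
-32 83 [45.7 46.4 47.1] [138. 137. 141.]
-28 120 [46.6 47.5 48.2] [65. 63. 66.]
-24 118 [47.6 48.2 49.1] [66. 64. 67.]
-20 125 [48.3 49.1 49.6] [65. 63. 66.]
-16 136 [49.3 49.9 50.8] [66. 64. 67.]
-12 146 [50.  50.7 51.5] [65. 64. 67.]
-8 154 [50.9 51.5 52.3] [66. 64. 67.]
-4 152 [51.7 52.3 52.9] [66. 64. 67.]
0 160 [52.4 53.3 54. ] [66. 64. 67.]
4 173 [53.3 54.  54.8] [73. 69. 70.]
8 185 [54.1 54.8 55.5] [234. 219. 192.]
12 184 [55.  55.7 56.4] [247. 246. 224.]
16 205 [55.7 56.4 57.3] [247. 246. 225.]
20 246 [56.1 57.2 57.9] [247. 244. 221.]
24 522 [46.5 51.9 56.4] [247. 247. 247.]
28 526 [29.8 41.3 46.9] [247. 247. 247.]
```

Request:
arm_command(moves=[[0, 0, 40, 0, 25], [0, 0, 85, 0, 25], [4, -40, 110, 0, 25], [8, -85, 125, 0, 25], [12, -133, 125, 0, 25]])

```text
t: 13.55
ee_pos: [501.9, 226.7, 141.6]
tcp_rot: [179.8, -0.3, 43.4]
force: [0.6, -0.5, -2.3]
opening: 32.0
gripper_force: 32.3
```

Request:
arm_command(moves=[[4, -48, 0, 0.13, 25], [8, -96, 0, 0.26, 25], [12, -144, 0, 0.39, 25], [16, -192, 0, 0.52, 25], [20, -240, 0, 0.65, 25]])

```text
t: 14.05
ee_pos: [519.5, -11.7, 138.1]
tcp_rot: [-180.0, -0.0, 80.5]
force: [0.8, -0.5, -1.7]
opening: 32.2
gripper_force: 32.3
```

Request:
arm_command(moves=[[3.5, -36, 0, 0.13, 25], [3.5, -36, 0, 0.26, 25], [3.5, -36, -40, 0.2785, 25], [3.5, -36, -80, 0.2785, 25], [3.5, -36, -88, 0.2785, 25]])

```text
t: 14.55
ee_pos: [519.2, -44.9, 45.3]
tcp_rot: [-179.4, -0.2, 96.1]
force: [-1.2, 1.2, -1.2]
opening: 31.7
gripper_force: 32.1
```

Request:
arm_command(moves=[[0, 0, -3, 0, 25], [0, 0, -6, 0, 25], [0, 0, -9, 0, 25], [0, 0, -9, 0, 25]])

```text
t: 14.95
ee_pos: [525.8, -46.3, 43.4]
tcp_rot: [179.8, 0.1, 96.1]
force: [0.4, 0.2, 1.3]
opening: 32.2
gripper_force: 32.6
```

Request:
arm_command(moves=[[0, 0, -2, 0, 25], [0, 0, -4, 0, 25], [0, 0, -6, 0, 25], [0, 0, -8, 0, 25], [0, 0, -8, 0, 25]])

```text
t: 15.45
ee_pos: [526.7, -47.9, 37.4]
tcp_rot: [179.8, 0.3, 96.2]
force: [-3.6, -3.5, 12.1]
opening: 32.0
gripper_force: 36.0
```

```bash
python3 t.py w6
```

```text
[526.71931188 -47.95406687  37.46454219] [179.75740879   0.25822712  96.22059073] [-5.34504878 -4.26244471 12.01425638]
-32 70 [64.5 65.4 66. ] [37. 36. 38.]
-28 93 [66.  66.7 67.5] [26. 26. 28.]
-24 99 [67.4 68.3 69.1] [26. 25. 27.]
-20 100 [68.9 69.9 70.6] [25. 25. 27.]
-16 106 [70.5 71.4 72.2] [26. 27. 28.]
-12 116 [72.1 73.  73.7] [27. 27. 28.]
-8 123 [73.8 74.6 75.3] [26. 26. 27.]
-4 134 [75.2 76.1 76.9] [30. 31. 32.]
0 149 [76.7 77.6 78.4] [36. 36. 38.]
4 137 [78.2 79.  80. ] [154. 104.  81.]
8 170 [79.8 80.6 81.6] [186. 122.  92.]
12 160 [81.3 82.2 83. ] [190. 124.  93.]
16 245 [82.7 83.5 84.4] [193. 128.  98.]
20 488 [76.9 80.8 83.6] [177. 171. 173.]
24 363 [42.5 74.3 76.2] [163. 160. 162.]
28 591 [57.5 63.9 71.9] [169. 165. 168.]
32 122 [49.1 51.5 53.2] [185. 181. 183.]
36 96 [38.7 49.  50.5] [172. 169. 170.]
```

Request:
arm_command(moves=[[0, 0, -2, 0, 25], [0, 0, -4, 0, 25], [0, 0, -4.5, 0, 25], [0, 0, -4.5, 0, 25]])

```text
t: 15.9
ee_pos: [527.1, -48.4, 33.7]
tcp_rot: [179.7, 0.3, 96.2]
force: [-6.1, -5.2, 16.3]
opening: 31.8
gripper_force: 38.6
```

```bash
python3 t.py w7
```

```text
[527.09677134 -48.35518299  33.67278484] [179.7391869    0.29809372  96.23893179] [-4.8334277  -5.24437869 16.33203725]
-32 61 [58.5 59.5 60.4] [31. 30. 32.]
-28 74 [60.4 61.2 62.3] [25. 25. 27.]
-24 76 [62.7 63.6 64.5] [25. 26. 27.]
-20 84 [64.6 65.6 66.6] [25. 26. 27.]
-16 93 [66.7 67.8 68.7] [25. 25. 27.]
-12 89 [69.1 69.9 70.8] [26. 27. 28.]
-8 108 [71.1 72.1 72.8] [26. 26. 27.]
-4 106 [73.2 74.  75. ] [27. 27. 28.]
0 126 [75.  75.9 77.1] [84. 63. 54.]
4 128 [77.3 78.3 79.3] [175. 115.  87.]
8 151 [79.5 80.5 81.3] [172. 113.  86.]
12 166 [81.4 82.5 83.3] [180. 117.  89.]
16 407 [79.8 82.  83.4] [183. 166. 161.]
20 430 [74.  76.3 79.2] [180. 176. 178.]
24 515 [42.9 71.4 74.6] [158. 155. 157.]
28 456 [57.7 61.4 68.8] [177. 173. 175.]
32 128 [48.7 51.6 53.1] [170. 167. 169.]
36 160 [35.  47.1 50.8] [146. 143. 145.]
```

View pics/w7.png

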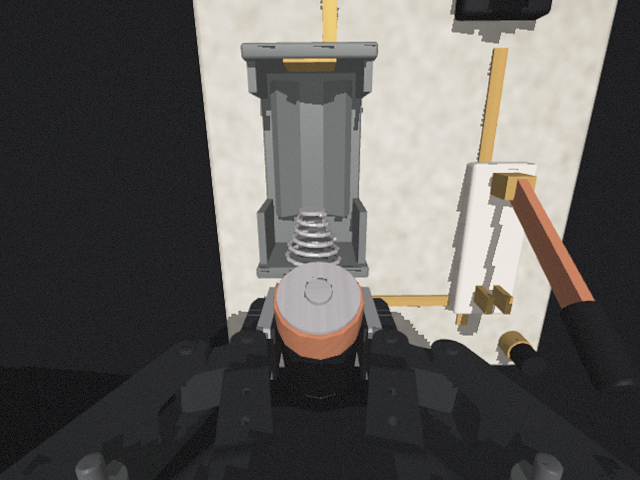

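The cell is tilted about 28° (copper end at (318,290)). The holder is empty and ahead of it: spring tip at (313,212), plus wall at (310,50). The holder's axis is a little left of the cell's, so I'll measure the holder in tool coordinates.

```bash
cat > k.py <<'E'
from h import *
im,d,P=cloud('wrist'); s=bot.sense(); print(s['ee_pos'],s['tcp_rot'])
a=np.radians(s['tcp_rot'][2]); rel=P-s['ee_pos']
A=rel[...,:2]@[np.cos(a),np.sin(a)]; B=rel[...,:2]@[-np.sin(a),np.cos(a)]; Z=P[...,2]
def q(m,n): print(n,m.sum(),'A',np.percentile(A[m],[2,50,98]).round(1),'B',np.percentile(B[m],[2,50,98]).round(1),'Z',np.percentile(Z[m],[5,50,95]).round(1))
for a0 in (80,95,100): q((A>a0)&(A<a0+40)&(abs(B)<40)&(Z>46)&(Z<56),'pluswall>%d'%a0)
q((A>15)&(A<60)&(abs(B)<35)&(Z>43)&(Z<48.5),'minus cheeks')
q((A>75)&(A<120)&(abs(B)<35)&(Z>43)&(Z<48.),'plus cheeks')
for a0 in range(36,64,3): 
  m=(A>a0)&(A<a0+3)&(abs(B)<12)&(Z>36)&(Z<54)
  if m.sum()>5:q(m,'spring%d'%a0)
m=(A>95)&(A<120)&(abs(B)<40)&(Z>46)&(Z<56)
print([x for x in cv2.minAreaRect(np.stack([A[m],B[m]],-1).astype(np.float32))])
E
python3 k.py
```

```text
[527.1118547  -48.36501177  33.688021  ] [179.73282678   0.29958469  96.23667559]
pluswall>80 3326 A [ 92.3 102.4 105.9] B [-18.3   3.5  25.3] Z [46.9 51.  52.4]
pluswall>95 3113 A [ 96.1 102.6 106. ] B [-18.3   3.4  25.3] Z [47.  51.1 52.4]
pluswall>100 2806 A [100.1 102.9 106. ] B [-18.2   3.3  25.3] Z [47.6 51.3 52.5]
minus cheeks 1765 A [24.8 35.3 47.3] B [-18.7   3.7  24.9] Z [43.5 47.  48.3]
plus cheeks 811 A [ 91.2  98.9 101.4] B [-18.3   5.4  25.3] Z [43.5 46.9 47.8]
spring36 188 A [36.1 38.  38.9] B [-4.6  0.5 10.4] Z [36.4 48.1 50.4]
spring39 163 A [39.  40.6 42. ] B [-3.6  3.7 10.5] Z [36.5 44.7 49.3]
spring42 137 A [42.1 42.8 44.2] B [-3.   6.   9.6] Z [39.2 47.1 49.7]
spring45 239 A [45.3 47.  47.4] B [-2.8  2.5  8.1] Z [38.4 45.  47.8]
[(100.83465576171875, 3.517759323120117), (45.98777389526367, 11.629814147949219), 89.97297668457031]
```

Request:
arm_command(moves=[[0, 0, 15, 0, 25], [0, 0, 45, 0, 25], [0, 0, 45, 0, 25], [0, 0, 45, 0, 25], [0, 0, 45, 0, 25]])

```text
t: 16.5
ee_pos: [523.0, -45.5, 72.7]
tcp_rot: [-179.9, -0.1, 96.1]
force: [-0.8, 0.5, -1.9]
opening: 32.0
gripper_force: 36.7
```

```bash
python3 t.py w8 | grep -v "^3"; sed -n 1,1p t.py; sed 's/(Z>46)&(Z<56)/(Z>47)\&(Z<56)/' k.py > k2.py; python3 k2.py | grep -e pluswall.100 -e '^\['
```

```text
[522.85093377 -45.48974345  72.34152447] [-1.79848793e+02 -6.61992253e-02  9.61405866e+01] [ 0.26575458 -0.96633114 -1.18277728]
-32 67 [ 98.1  99.  100. ] [32. 32. 34.]
-28 74 [ 99.9 100.9 101.8] [27. 28. 29.]
-24 82 [102.  102.8 103.8] [28. 29. 30.]
-20 92 [104.  104.9 105.9] [28. 28. 30.]
-16 91 [106.  107.1 107.9] [28. 28. 29.]
-12 98 [107.9 109.  109.8] [29. 29. 30.]
-8 107 [110.  110.9 111.7] [27. 27. 29.]
-4 116 [112.  112.9 113.8] [33. 33. 35.]
0 133 [114.1 114.8 115.8] [84. 64. 56.]
4 134 [116.1 117.  117.9] [192. 126.  95.]
8 152 [118.1 118.9 119.8] [193. 126.  96.]
12 168 [120. 121. 122.] [194. 128.  97.]
16 396 [118.3 120.9 122.1] [199. 177. 170.]
20 436 [112.4 115.  117.9] [195. 190. 193.]
24 414 [103.8 110.9 113.5] [187. 183. 186.]
28 437 [ 96.3 100.1 107.6] [193. 188. 191.]
from h import *
[522.8692099  -45.51374344  72.26943877] [-1.79841578e+02 -6.89587223e-02  9.61396088e+01]
pluswall>100 664 A [100.1 101.3 102.9] B [-22.   -0.8  21.7] Z [50.2 51.4 52.5]
[(99.12010955810547, -0.15041732788085938), (45.676124572753906, 8.206443786621094), 89.96590423583984]
```

Request:
arm_command(moves=[[-3, 34, 0, 0, 25], [-7, 68, 0, 0, 25], [-7, 68, 0, 0, 25], [-7, 68, 0, 0, 25]])

```text
t: 17.0
ee_pos: [516.3, 22.6, 72.8]
tcp_rot: [-179.9, -0.0, 96.2]
force: [0.4, 0.7, -2.1]
opening: 32.1
gripper_force: 36.7
```

```bash
cat > p.py <<'E'
from h import *
S=np.array([516.1,20.25]); a=np.radians(96.2)
p=[]
s=bot.sense(); q=s['ee_pos']; rel=q[:2]-S
print('tool rel seat: along %.1f  side(+x board) %.1f  z %.1f'%(rel@[np.cos(a),np.sin(a)], rel@[np.sin(a),-np.cos(a)],q[2]),s['tcp_rot'],s['force'])
E
python3 p.py
```

```text
tool rel seat: along 2.3  side(+x board) 0.5  z 72.8 [-1.7989669e+02 -9.3413069e-03  9.6234267e+01] [ 0.37316087  0.68188141 -2.08248909]
```

Placed as planned, so I start the diagonal descent with the minus end first.

Request:
arm_command(moves=[[-0.5, 0, -12, 0, 25], [-0.5, 0, -21, 0, 25], [-0.5, -0.5, -27, 0, 25], [-0.3, -1.5, -33, 0, 25], [-0.3, -1.5, -33, 0, 25]])

```text
t: 17.5
ee_pos: [516.0, 20.6, 39.6]
tcp_rot: [-179.9, -0.1, 96.1]
force: [-0.3, 2.6, -1.8]
opening: 32.1
gripper_force: 36.8
```

Request:
arm_command(moves=[[0, -1, -2.5, 0, 25], [0.3, -2.5, -5, 0, 25], [0.3, -3, -7, 0, 25], [0.3, -3, -7, 0, 25]])

```text
t: 17.9
ee_pos: [518.3, 17.9, 34.8]
tcp_rot: [179.8, -0.0, 96.1]
force: [1.1, 6.3, 2.5]
opening: 32.2
gripper_force: 37.1
```

```bash
python3 p.py; python3 t.py w9
```

```text
tool rel seat: along -2.5  side(+x board) 2.0  z 34.8 [ 1.79817484e+02 -3.18959647e-02  9.61082486e+01] [1.12299524 6.25555412 2.48616899]
[518.31790533  18.0236419   34.70449534] [ 1.79810131e+02 -3.45989223e-02  9.61112878e+01] [0.68397178 5.77243699 1.53385638]
-32 73 [60.2 61.1 62.2] [32. 32. 33.]
-28 71 [62.2 63.  64. ] [25. 25. 26.]
-24 88 [64.1 65.  66.1] [24. 24. 26.]
-20 83 [66.3 67.  67.9] [25. 25. 26.]
-16 95 [68.1 69.  69.8] [24. 25. 26.]
-12 103 [70.2 71.  72. ] [25. 25. 27.]
-8 112 [72.2 73.1 73.9] [26. 26. 27.]
-4 115 [74.1 75.1 76.1] [29. 29. 31.]
0 123 [76.1 77.  78. ] [71. 55. 49.]
4 136 [78. 79. 80.] [173. 113.  86.]
8 157 [80.1 81.1 82. ] [172. 112.  85.]
12 167 [82.1 83.  83.9] [175. 114.  87.]
16 389 [80.5 82.9 84.2] [179. 158. 151.]
20 450 [74.5 77.1 80.2] [175. 171. 173.]
24 402 [68.5 72.8 75.3] [169. 165. 167.]
28 444 [58.4 61.9 69.5] [172. 168. 170.]
32 29 [49.7 50.9 51.6] [191. 156.  97.]
36 182 [50.5 51.3 51.9] [130. 127. 116.]
```

View pics/w9.png

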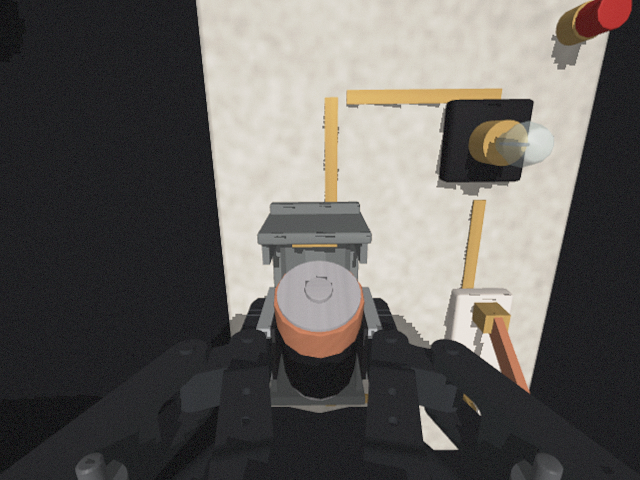

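Good: the minus end is on the spring (6 N), and the plus end at (318,290) is inside the contact wall at (314,238). I'm correcting x by −1.5 mm and lowering further.

Request:
arm_command(moves=[[-1.5, 0, -2, 0, 25], [-1.5, 0, -4, 0, 25], [-1.5, 0, -6, 0, 25], [-1.5, 0, -8, 0, 25]])

```text
t: 18.35
ee_pos: [518.2, 18.3, 29.2]
tcp_rot: [179.7, -0.0, 96.1]
force: [-3.5, 9.1, 17.6]
opening: 32.2
gripper_force: 38.0
```

```bash
python3 p.py; python3 t.py w10|awk 'NR%3==0'
```

```text
tool rel seat: along -2.2  side(+x board) 1.9  z 29.2 [ 1.79717792e+02 -4.96504688e-02  9.60930279e+01] [-3.4590773   9.06468726 17.63697475]
-28 86 [57.8 58.9 59.5] [25. 25. 26.]
-16 104 [63.3 64.  65. ] [25. 25. 27.]
-4 121 [68.7 69.5 70.4] [28. 29. 30.]
8 160 [74.1 75.  75.9] [176. 115.  87.]
20 529 [69.1 72.8 76.2] [173. 169. 171.]
32 54 [50.3 51.  52.1] [189. 155.  97.]
```

Request:
arm_command(moves=[[0, 0, -2, 0, 25], [0, 0, -4, 0, 25], [0, 0, -6, 0, 25], [0, 0, -6, 0, 25]])

```text
t: 18.8
ee_pos: [517.5, 18.7, 26.0]
tcp_rot: [-180.0, -0.1, 96.2]
force: [-12.5, 9.2, 34.3]
opening: 32.3
gripper_force: 45.6
```

```bash
python3 p.py; python3 t.py w11|awk 'NR%3==0'
```

```text
tool rel seat: along -1.7  side(+x board) 1.2  z 26.0 [-1.79982784e+02 -1.03166617e-01  9.61664063e+01] [-12.4820816    9.23509641  34.2891771 ]
-28 94 [57.2 57.9 58.6] [26. 26. 27.]
-16 119 [61.6 62.3 63.1] [25. 25. 26.]
-4 138 [65.9 66.7 67.4] [28. 28. 29.]
8 174 [70.2 71.2 71.9] [180. 118.  89.]
20 443 [70.3 73.3 74.8] [174. 155. 150.]
32 128 [46.8 50.4 51.2] [174. 154. 124.]
```

Request:
arm_command(moves=[[0, 0, 1, 0, 25], [0, 0, 1, 0, 25], [0, 0, 1, 0, 25]], newtons=20)

```text
t: 19.15
ee_pos: [517.4, 18.6, 26.1]
tcp_rot: [180.0, -0.1, 96.1]
force: [-10.3, 9.1, 29.2]
opening: 31.8
gripper_force: 43.9
```

Request:
arm_command(moves=[[0, 0, -1, 0, 25], [0, 0, -2, 0, 25], [0, 0, -2, 0, 25]])

```text
t: 19.45
ee_pos: [517.3, 18.7, 25.7]
tcp_rot: [-179.9, -0.1, 96.1]
force: [-14.7, 9.2, 39.5]
opening: 31.9
gripper_force: 46.8
```

```bash
python3 p.py; python3 t.py w12|awk 'NR%3==0'
```

```text
tool rel seat: along -1.7  side(+x board) 1.1  z 25.7 [-1.79922323e+02 -1.15688801e-01  9.61471406e+01] [-14.69051631   9.22366177  39.5022772 ]
-28 94 [57.3 58.  58.8] [25. 25. 26.]
-16 126 [61.4 62.2 63. ] [25. 24. 26.]
-4 140 [65.7 66.5 67.4] [29. 28. 30.]
8 168 [70.  70.9 71.7] [181. 119.  90.]
20 441 [70.1 73.1 74.5] [175. 153. 146.]
32 125 [46.5 50.3 51.4] [173. 154. 125.]
```

Request:
arm_command(moves=[[0, 0, 3, 0, 25], [-1, 0, 3, 0, 25], [-2, 0, 3, 0, 25], [-2, 0, 3, 0, 25]])

```text
t: 19.9
ee_pos: [517.0, 18.5, 26.1]
tcp_rot: [179.6, -0.0, 96.1]
force: [-2.7, 9.9, 17.6]
opening: 32.0
gripper_force: 40.3
```

```bash
python3 p.py; python3 t.py w13|awk 'NR%3==0'
```

```text
tool rel seat: along -1.8  side(+x board) 0.8  z 26.1 [ 1.79593719e+02 -4.24497396e-02  9.61164630e+01] [-2.66605562  9.86616139 17.5854993 ]
-28 96 [57.2 57.9 58.5] [25. 25. 27.]
-16 121 [61.7 62.4 63.1] [24. 25. 26.]
-4 136 [65.9 66.7 67.5] [29. 28. 30.]
8 169 [70.3 71.2 72.2] [179. 118.  89.]
20 442 [70.3 73.5 75. ] [174. 155. 149.]
32 134 [47.  50.3 51.4] [169. 152. 126.]
```

Request:
arm_command(moves=[[-0.5, 0, -2, 0, 25], [-0.5, 0, -3, 0, 25], [-0.5, 0, -3, 0, 25]])

```text
t: 20.25
ee_pos: [517.2, 18.6, 25.8]
tcp_rot: [179.7, -0.1, 96.1]
force: [-9.5, 9.8, 33.2]
opening: 32.2
gripper_force: 44.8
```

```bash
python3 p.py; python3 t.py w14|awk 'NR%3==0'
```

```text
tool rel seat: along -1.8  side(+x board) 0.9  z 25.8 [ 1.79684943e+02 -5.92517246e-02  9.61251501e+01] [-9.46608492  9.77827591 33.19363461]
-28 94 [57.1 57.9 58.7] [25. 25. 26.]
-16 106 [61.5 62.3 63.1] [25. 24. 26.]
-4 141 [65.5 66.5 67.4] [29. 29. 30.]
8 166 [70.1 70.8 71.6] [180. 118.  89.]
20 435 [70.3 73.2 74.6] [175. 153. 146.]
32 131 [46.4 50.4 51.5] [173. 155. 128.]
```

The cell has turned down to 20°, but the pads' friction resists further turning. I'll relieve the load, let go, and press the plus end down from above with the fingers shut.

Request:
arm_command(moves=[[0, 0, 3, 0, 25], [0, 0, 4, 0, 25], [0, 0, 4, 0, 25]])

```text
t: 20.6
ee_pos: [517.0, 18.4, 26.3]
tcp_rot: [179.5, -0.0, 96.1]
force: [0.8, 8.5, 10.1]
opening: 31.6
gripper_force: 38.4
```

Request:
arm_command(moves=[[0, 0, 0, 0, 36], [0, 0, 0, 0, 45], [0, 0, 0, 0, 70], [0, 0, 0, 0, 85], [0, 0, 0, 0, 85]])

```text
t: 21.1
ee_pos: [512.5, 17.4, 22.3]
tcp_rot: [-179.9, -0.0, 96.1]
force: [-0.1, 0.4, 0.8]
opening: 84.6
gripper_force: 0.0
```

Request:
arm_command(moves=[[0, 0, 40, 0, 85], [0, 0, 85, 0, 85], [0, 0, 95, 0, 85], [0, 0, 95, 0, 85]])

```text
t: 21.5
ee_pos: [514.7, 17.2, 120.2]
tcp_rot: [179.7, 0.1, 96.1]
force: [0.6, 0.8, 0.2]
opening: 85.0
gripper_force: 0.0
```

```bash
cat > m.py <<'E'
from h import *
import sys
im,d,P=cloud('wrist'); save(im,sys.argv[1]); s=bot.sense(); print(s['ee_pos'],s['tcp_rot'])
S=np.array([516.1,20.25]); a=np.radians(96.2); rel=P[...,:2]-S
A=rel@[np.cos(a),np.sin(a)]; B=rel@[np.sin(a),-np.cos(a)]; Z=P[...,2]
for lo in range(-52,48,4):
    k=(A>=lo)&(A<lo+4)&(abs(B)<4)&(Z>8)&(Z<90)
    if k.sum()>3: print(lo+2,k.sum(),np.percentile(Z[k],[10,50,90]).round(1),im[k].mean(0).round())
k=(abs(A)<26)&(abs(B)<25)&(Z>50)&(Z<90); print('B',np.percentile(B[k],[2,50,98]))
E
python3 m.py w15
```

```text
[513.17355345  17.42511218 118.04023278] [1.79942499e+02 2.26056758e-02 9.61316972e+01]
-50 10 [50.5 50.9 51.5] [162. 161. 157.]
-46 52 [43.8 51.5 52.2] [131. 132. 132.]
-42 60 [49.7 51.2 54.3] [203. 200. 202.]
-38 46 [48.6 51.2 53.1] [189. 185. 187.]
-34 23 [55.2 56.4 57.1] [166. 162. 164.]
-30 46 [57.  57.8 58.4] [47. 46. 48.]
-26 49 [58.4 59.4 60.5] [39. 39. 41.]
-22 52 [59.8 60.7 61.5] [39. 39. 41.]
-18 59 [61.1 61.9 63. ] [39. 38. 40.]
-14 66 [62.5 63.4 64.4] [39. 39. 41.]
-10 61 [64.1 64.9 66. ] [39. 39. 41.]
-6 64 [65.4 66.3 67.1] [39. 39. 41.]
-2 65 [66.8 67.8 68.8] [40. 39. 41.]
2 68 [68.3 69.2 70.2] [38. 39. 41.]
6 69 [69.6 70.6 71.3] [186. 123.  94.]
10 74 [71.2 72.  73.3] [206. 134. 101.]
14 74 [72.5 73.4 74.5] [206. 135. 101.]
18 89 [73.6 74.5 75.4] [208. 142. 112.]
22 137 [66.6 70.9 74.4] [188. 184. 186.]
26 100 [62.7 64.5 65.8] [182. 178. 181.]
30 126 [49.7 51.9 60.4] [186. 177. 168.]
34 79 [50.3 51.5 52.2] [142. 142. 138.]
38 161 [19.1 30.9 50.7] [118. 121. 119.]
42 66 [13.1 15.  20. ] [181. 181. 176.]
46 65 [12.6 13.4 14.3] [236. 233. 226.]
B [-14.92281271  -0.05025351  15.39364297]
```

View pics/w15.png

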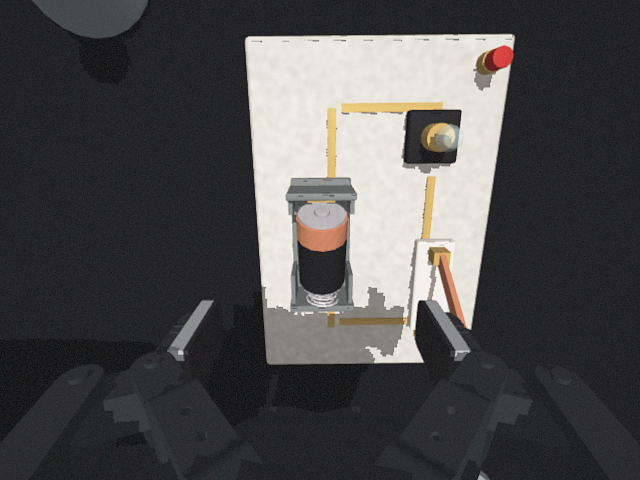

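The cell sits in the holder with its minus end on the spring at (321,298). The plus end at (321,215) is still raised about 19° and leaning on its contact. I'm shutting the fingers and pressing the plus end down gently.

Request:
arm_command(moves=[[1, 19, 0, 0, 40], [1, 19, 0, 0, 0], [1, 19, 0, 0, 0], [1, 19, -10, 0, 0], [1, 19, -20, 0, 0]])

```text
t: 22.05
ee_pos: [513.8, 36.2, 96.6]
tcp_rot: [-180.0, -0.0, 96.1]
force: [-0.8, 0.5, -0.1]
opening: 12.1
gripper_force: 0.0
```

Request:
arm_command(moves=[[0, 0, -10, 0, 0], [0, 0, -16, 0, 0], [0, 0, -16, 0, 0]])

```text
t: 22.35
ee_pos: [512.9, 36.5, 80.1]
tcp_rot: [-179.8, -0.0, 96.1]
force: [0.0, -0.2, 0.3]
opening: -0.1
gripper_force: 0.0
```

Request:
arm_command(moves=[[0, 0, -3, 0, 0], [0, 0, -6, 0, 0], [0, 0, -9, 0, 0], [0, 0, -12, 0, 0]])

```text
t: 22.75
ee_pos: [514.9, 37.2, 70.7]
tcp_rot: [179.9, -0.1, 96.1]
force: [-0.7, 3.6, 5.4]
opening: -0.3
gripper_force: 2.8
```

Request:
arm_command(moves=[[0, 0, -3, 0, 0], [0, 0, -6, 0, 0]])

```text
t: 22.95
ee_pos: [515.4, 37.4, 65.3]
tcp_rot: [179.8, -0.1, 96.1]
force: [-1.5, 3.2, 6.5]
opening: 0.1
gripper_force: 3.2
```

Request:
arm_command(moves=[[0, 0, -2, 0, 0], [0, 0, -4, 0, 0]])

```text
t: 23.15
ee_pos: [515.5, 37.1, 61.2]
tcp_rot: [179.8, -0.0, 96.1]
force: [0.8, 2.6, 5.3]
opening: -0.1
gripper_force: 2.3
```

Request:
arm_command(moves=[[0, 0, -2, 0, 0], [0, 0, -4, 0, 0]])

```text
t: 23.35
ee_pos: [515.2, 37.4, 57.2]
tcp_rot: [179.9, -0.1, 96.1]
force: [-3.6, 5.8, 16.8]
opening: 0.2
gripper_force: 8.9
```

Request:
arm_command(moves=[[0, 0, -1, 0, 0], [0, 0, -2, 0, 0], [0, 0, -2, 0, 0]])

```text
t: 23.65
ee_pos: [515.3, 37.4, 57.2]
tcp_rot: [179.9, -0.1, 96.1]
force: [-6.4, 5.3, 17.1]
opening: -0.1
gripper_force: 8.8
```

Firm stop at 57 mm, which is the seated height. I'm lifting off to check.

Request:
arm_command(moves=[[0, 0, 20, 0, 0], [0, -10, 60, 0, 0], [0, -30, 75, 0, 0], [0, -30, 75, 0, 0]])

```text
t: 24.05
ee_pos: [516.4, 4.7, 132.1]
tcp_rot: [179.6, 0.2, 96.1]
force: [-0.1, -0.8, -0.6]
opening: 0.3
gripper_force: 0.0
```

```bash
python3 m.py w16
```

```text
[514.92724207   5.75422343 129.98942938] [1.79833377e+02 6.37376755e-02 9.60497036e+01]
-46 69 [30.6 50.  51.9] [98. 99. 99.]
-42 64 [36.7 51.8 54.3] [179. 176. 178.]
-38 44 [49.  52.2 53.1] [189. 186. 188.]
-34 23 [47.7 48.8 49.5] [172. 169. 171.]
-30 28 [56.5 57.2 58.2] [196. 192. 195.]
-26 54 [57.1 58.  58.7] [55. 54. 57.]
-22 63 [57.2 58.1 58.7] [42. 41. 44.]
-18 56 [57.2 58.  58.8] [42. 41. 44.]
-14 59 [57.5 58.2 58.9] [43. 42. 44.]
-10 65 [57.4 58.4 59.2] [43. 42. 44.]
-6 61 [57.4 58.3 58.9] [42. 42. 44.]
-2 64 [57.4 58.4 59. ] [43. 42. 45.]
2 70 [57.6 58.2 59.1] [43. 42. 45.]
6 70 [57.5 58.4 59.5] [43. 42. 45.]
10 65 [57.3 58.2 59.1] [83. 66. 60.]
14 74 [57.7 58.6 59.2] [224. 150. 113.]
18 72 [57.6 58.4 59.4] [224. 150. 113.]
22 79 [57.5 58.4 59.2] [223. 149. 112.]
26 88 [56.7 58.1 59.3] [216. 165. 141.]
30 80 [46.5 50.1 55.8] [176. 165. 152.]
34 71 [50.6 51.4 52.4] [145. 144. 138.]
38 120 [19.2 27.5 51.3] [123. 125. 125.]
42 60 [12.9 16.  19.9] [182. 181. 177.]
46 59 [12.8 13.4 14.5] [236. 233. 226.]
B [-13.09692097   0.57916599  13.96136835]
```

View pics/w16.png

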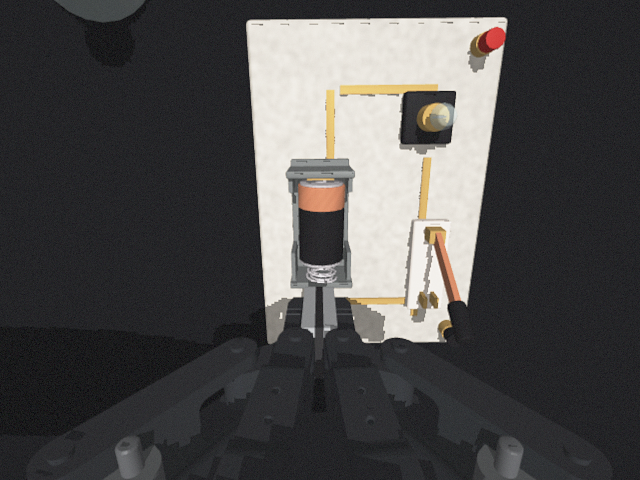

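The fresh cell lies level in the holder: copper plus end at (321,190) on its contact, minus end at (321,265) on the compressed spring. The switch blade at (448,265) is still open and the lamp at (434,117) is untouched. I'm handing in.

```bash
python3 -c "
from rig import bot
print(bot.finish_job())"
```

```text
the job is handed in; nothing more can be done
None
```

I laid the flat cell in the red tub and seated the fresh one level in the holder, minus end on the spring and plus end down on its contact, then handed the job in at about 24 s; no verdict came back.

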